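# Stand the blue doll in the yellow painting ring

### The arm

A 6-joint arm with a two-finger parallel gripper is mounted at the origin on the work surface. World frame = base frame: x ahead of the robot, y to its left, z up, the work surface at z = 0. Lengths are in mm, angles in degrees, forces in N, time in s.
With the tool pointing down it reaches from about 275 to 775 mm from the base axis. Payload 14.6 kg.
Tool frame: the origin (TCP) lies midway between the tips of the shut fingers; the grasp point (between the pads) lies 19 mm behind it; z points along the fingers, y is the line along which they close (so a half turn about z gives the same grasp; the last joint's range is limited). The gripper opens to 85 mm and grips with 20 to 120 N. Pads are 22 mm wide; open, the fingers measure 114 mm over their backs; the gripper's body (76 mm by 85 mm) begins 54 mm behind the grasp point. The pads swing forward as they close: fully open they stand 13 mm farther back than shut.
Start: joints at [65.816, 15.075, -2.767, 72.158, 0, 81.102], TCP at [138.419, 506.427, 231.278] pointing down, gripper open.
Joint ranges: [-151.79, 151.79], [-50.71, 97.33], [-67.44, 78.34], [-121.81, 120.89], [-77.56, 73.72], [-180, 180]. Speed limits (degrees/s): [108.29, 108.29, 147.25, 159.86, 180, 180].

### API

Orientations are given as [roll, pitch, yaw] about the fixed x, y, z axes, in that order (R = Rz(yaw) Ry(pitch) Rx(roll)).
In Python, from workcell import sensors, viewer, ctrl, silhouettes, landmark_of gives the robot as it stands. The module is installed in compiled form; this text tells all that it offers.
- The arm moves only by the tool drive_tool, never from a script. Its arguments are lists of equal length, an entry for each row: "gripper": the closure in counts, from 0 (fully open) to 255 (shut); "dp": the shift along the tool's x, y, z in m, a list of three; "spin": the turn about the tool's z in degrees. A call has 1 to 5 rows; each row is the pose to reach, as a shift and turn from the pose commanded when the call began, along the tool's axes at that moment; what a row does not reach only later rows make up. A row lasts 1/12 s, in which the tool goes at most 41.7 mm and 7.16 degrees, less where a joint would pass 70% of its speed; a pose out of reach is approached as far as the arm can. A call with a gripper value outside its range is refused whole. The fingers move at their own pace and stop on an object; "squeeze" is the grip in N (left out, the last holds). Time passes only in rows, so rows that repeat a pose let the fingers close. It gives the time, the measured TCP pose, the force, the opening and the grip force at its end, in the units of the state.
- sensors.get_obs(): the state, without advancing time (a new reading comes with each control period).
- viewer.get_image(name): name is "scene" or "top"; returns a dict with "image" (400x640x3 uint8, red, green, blue), "range_z" (400x640 float32, mm along the optical axis (not along the pixel's ray), 0 where there is no reading), "fx", "fy", "cx", "cy" (pixels), "position" and "orientation" of the camera in the world. Camera axes: x right, y up, looking along -z (the intrinsics and any distortion apply to the point x, -y, -z); pixel columns grow to the right and rows downward; lengths in mm; the calibration is good to about 2 mm. A picture is of the moment at which its call begins.
- ctrl.hand_in(): hands the job in; it is judged then, once.
Trained networks look in a picture, given as the dict that the camera call returned (one of the last four; its "shot" number tells which), for a name from the list of things; names that differ only in an ending like _2 or _b are one class to them, and where a whole thing is asked for, a point or a joint stands for the part that bears it (a point fixed in the world has none). Each returns a list of dicts, best first, with "p" (0 to 1); they miss things now and then, are a little off and sometimes report something else, mostly with a low value. They report only what shows in the picture. A call takes as long as a camera call.
- silhouettes(picture, thing): "region" (400x640 bool, what is visible of it) and "bbox" ([left, top, right, bottom] in pixels, round what is visible of it).
- landmark_of(picture, thing): "pixel" ([column, row] in pixels: a listed point, or the origin of a listed thing).
The state is a dict: "time": time; "qpos": joint angles; "joint_vel": joint speeds; "joint_torque": joint torques, N m; "position": TCP position; "eef_rot": TCP orientation; "contact_force": force on the tool from outside, world axes, zero at the start; "wrist_torque": the same for the moment, N m; "grip_width": opening from 0.0 (shut) to 1.0 (fully open); "gripper_force": force on a finger pad.
Only numpy, scipy, OpenCV 4.12 (cv2) and the standard library are available. Lean on these libraries where they do the work, as an engineer would, in place of code of your own. Each camera call takes 0.05 s, during which the arm holds its last target. There are 200 camera calls.

### The job

Take the blue doll out of the wooden rack and stand it upright, head up, in the yellow ring stand, well seated in the ring. Lower it into the ring before you let go, do not drop it, and leave the red and green dolls standing where they are.

Things in the scene. Friction and masses are not known exactly. Their poses are not given: they have to be found in the camera images.
- doll_blue: The blue-painted wooden doll, dead round: ball-shaped underside of radius 23 mm, straight side 46 mm across from 23 to 49 mm up, small round wooden head with a cap; 82 mm tall, 0.08 to 0.15 kg, weighted low. Origin at its lowest point, z up through the head. Starts upright in one of three holes, in a straight row 100 mm apart, of a fixed 18 mm high wooden rack, lowest point 10 mm above the table; lifts straight out.
- doll_red: The red-painted doll, otherwise the same as the blue one (46 mm across, 82 mm tall; origin at its lowest point, z up). It stands in another hole of the same rack and must stay there. Which doll has which hole varies.
- doll_green: The green-painted doll, otherwise the same as the blue one (46 mm across, 82 mm tall; origin at its lowest point, z up). It stands in another hole of the same rack and must stay there. Which doll has which hole varies.
- ring_yellow: Yellow ring stand fixed to the table: plain flat ring 64 mm across, 20 mm high, with an open hole 35 mm across. Origin at the centre of its underside, z up. A seated doll sinks 8 mm into the hole (lowest point 12 mm above the table), rests on its edge and stays about as upright as it was let go. A like white ring, not to be used, stands 80 mm or more away, centre to centre.

How it is judged (in metres and radians):
On the way, in this order (a step that is already met when the one before it is completed fails the run):
1. the blue doll is lifted clear of the rack (height (world z) of doll_blue above 0.035 m), for 0.1 s.
2. while still held in the fingers, the blue doll is lowered into the yellow ring (its lowest point less than 25 mm above the table, within 20 mm of the ring's centre) (contact force between doll_blue and the fingers above 0.3 N and horizontal distance between doll_blue and ring_yellow below 0.02 m and z of doll_blue in the frame of ring_yellow below 0.025 m), for 0.05 s.
At the end, for the whole second after the job is handed in: The blue doll rests in the hole of the yellow ring, still and released: its lowest point within 12 mm of the ring's axis and 6 to 18 mm above the table, leaning no more than 12 degrees, head up. The red and green dolls still stand in the rack, moved less than 20 mm and leaning less than 15 degrees (horizontal distance between doll_blue and ring_yellow below 0.012 m and z of doll_blue in the frame of ring_yellow between 0.006 and 0.018 m and angle between doll_blue's own z axis and vertical below 0.21 rad and contact force between doll_blue and ring_yellow above 0.2 N and linear speed of doll_blue below 0.02 m/s and distance of each of doll_red, doll_green from where it was at the start of the episode below 0.02 m and angle between each of doll_red, doll_green's own z axis and vertical below 0.26 rad); the robot touches nothing.
It fails at once if the red doll is pulled out or knocked over (distance of doll_red from where it was at the start of the episode above 0.03 m or angle between doll_red's own z axis and vertical above 0.6 rad).
It fails at once if the green doll is pulled out or knocked over (distance of doll_green from where it was at the start of the episode above 0.03 m or angle between doll_green's own z axis and vertical above 0.6 rad).
It also fails if it takes over 40 s, if anything falls off the work surface, if the arm or the gripper's body presses on something with over 40 N, if the wrist force passes 120 N, or if a joint passes its speed limit or range.

## Working session

There is one attempt and no reset: what is moved stays moved. The work goes in short steps, Python scripts to look and compute and a tool call to move; the robot and the scene stay as the last step left them, time stands still between calls to the robot, and variables do not carry over. Pictures are saved under pics/ and viewed, at most 10 in all, crops included, and the job is handed in when it is done.

Besides the shell and the picture viewer there is one more tool, called after "Request:" by a JSON object that holds its "api" and its "payload", one argument or row to a line. drive_tool: Moves the arm, as the interface text tells. Its arguments: {"type":"object","properties":{"gripper":{"type":"array"},"dp":{"type":"array"},"spin":{"type":"array"},"squeeze":{"type":"number"}},"required":["gripper","dp","spin"]}

```bash
mkdir -p pics; cat > h.py <<'E'
import numpy as np, cv2
from scipy.spatial.transform import Rotation as R
from workcell import sensors, viewer, ctrl, silhouettes, landmark_of
def cloud(p):
    v,u=np.mgrid[0:400,0:640]; z=p["range_z"].astype(float)
    c=np.stack([(u-p["cx"])/p["fx"]*z,-(v-p["cy"])/p["fy"]*z,-z],-1)
    o=np.array(p["orientation"],float)
    Rm=o if o.shape==(3,3) else (R.from_quat(o) if o.size==4 else R.from_euler('xyz',o,degrees=True)).as_matrix()
    return c@Rm.T+np.array(p["position"])
def save(p,n): cv2.imwrite(f"pics/{n}.png",p["image"][:,:,::-1])
E
python3 - <<'E'
from h import *
o=sensors.get_obs(); print(o)
for n in("top","scene"):
    p=viewer.get_image(n); save(p,n+"0"); W=cloud(p)
    print(n,{k:p[k] for k in p if k not in("image","range_z")})
    for t in("doll_blue","doll_red","doll_green","ring_yellow"):
        for s in silhouettes(p,t)[:2]:
            m=s["region"]&(p["range_z"]>0); q=W[m]
            if len(q)==0: print(t,s["p"],"no depth");continue
            top=q[q[:,2]>np.percentile(q[:,2],98)-6]
            print(t,round(s["p"],2),s["bbox"],len(q),"med",np.median(q,0).round(1),"min",np.percentile(q,2,0).round(),"max",np.percentile(q,98,0).round(),"topmean",top.mean(0).round(1))
        print([ (l["pixel"],round(l["p"],2)) for l in landmark_of(p,t)[:2]])
E
```

```text
{'time': 0.0, 'qpos': array([ 6.58156848e+01,  1.50976508e+01, -2.80331333e+00,  7.21586478e+01,
        9.57628276e-04,  8.11021654e+01]), 'joint_vel': array([ 0.03712406,  0.04580977,  0.01524956,  0.08670437, -0.11800443,
       -0.00832459]), 'joint_torque': array([ 1.01150330e-03, -6.37613153e+01,  3.84561861e+01,  1.37651194e-02,
       -8.50434390e-06, -1.32990536e-05]), 'position': array([138.29909428, 506.17323561, 230.83868767]), 'eef_rot': array([-1.79941254e+02, -1.01664592e-02,  1.64713514e+02]), 'contact_force': array([-0.34864758,  0.26813156,  0.04311327]), 'wrist_torque': array([0.01815119, 0.00215077, 0.02451536]), 'gripper_force': 0.0, 'grip_width': 0.999877695811034}
top {'fx': 374.2554252137024, 'fy': 374.2554252137024, 'cx': 321.24965695133665, 'cy': 200.44883756534722, 'position': array([367.01111619,  16.65353068, 853.84582802]), 'orientation': array([ 12.53278125,  -0.20008551, -94.4488994 ]), 'shot': 1}
doll_blue 0.78 [193.8, 186.2, 217.3, 207.3] 429 med [570.7 243.1  63.9] min [556. 229.  32.] max [596. 265.  92.] topmean [577.1 249.8  89.1]
doll_blue 0.49 
[... 752 characters left out ...]
79607]), 'shot': 2}
doll_blue 0.64 [366.6, 280.8, 391.8, 317.0] 834 med [585.3 260.2  63.5] min [558. 230.  19.] max [599. 275.  92.] topmean [578.3 253.9  89.2]
[([377.3, 307.1], 0.77)]
doll_red 0.96 [347.4, 234.8, 373.6, 265.3] 665 med [555.1 167.5  63.3] min [533. 143.  30.] max [569. 180.  91.] topmean [547.8 159.7  89.3]
[([357.9, 259.6], 0.6)]
doll_green 0.63 [332.9, 193.3, 359.2, 226.2] 599 med [523.9  73.3  63.2] min [499.  50.  28.] max [538.  85.  92.] topmean [517.2  64.7  89.3]
[([343.4, 221.3], 0.79)]
ring_yellow 0.56 [267.5, 124.4, 292.1, 142.5] 398 med [ 504.1 -268.7   18.7] min [ 476. -302.    2.] max [ 532. -244.   22.] topmean [ 503.6 -273.    20.2]
[([280.2, 135.1], 0.57)]
```

View pics/top0.png

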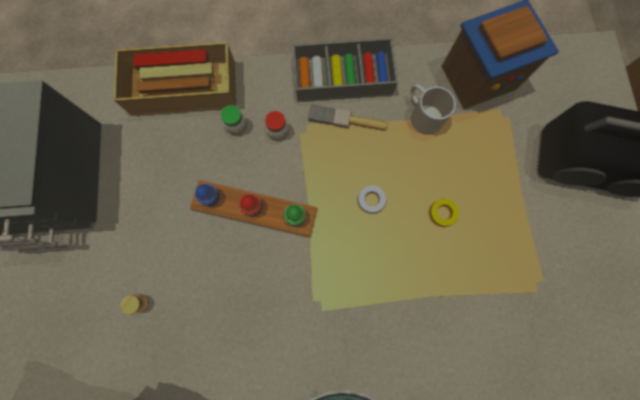

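View pics/scene0.png

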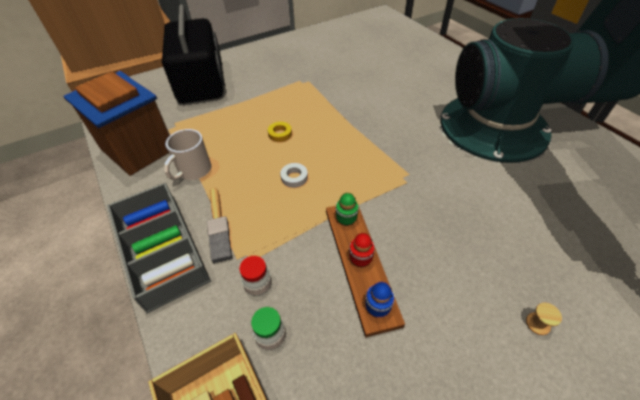

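```bash
python3 - <<'E'
from h import *
from scipy.optimize import least_squares
for n in("top","scene"):
    p=viewer.get_image(n); W=cloud(p)
    s=silhouettes(p,"doll_blue")[0]; q=W[s["region"]&(p["range_z"]>0)]
    b=q[(q[:,2]>34)&(q[:,2]<57)]
    f=least_squares(lambda c:np.hypot(b[:,0]-c[0],b[:,1]-c[1])-23,q.mean(0)[:2],loss="soft_l1",f_scale=2)
    print(n,"blue axis",f.x.round(1),len(b))
    for s in silhouettes(p,"ring_yellow")[:2]:
        g=W[s["region"]&(p["range_z"]>0)]; g=g[(g[:,2]>16)&(g[:,2]<25)]
        print("ring circ",round(s["p"],2),[round(float(v),1) for v in sum(map(list,cv2.minEnclosingCircle(g[:,:2].astype(np.float32))[:1]),[])],cv2.minEnclosingCircle(g[:,:2].astype(np.float32))[1], p["image"][s["region"]].mean(0).round())
E
```

```text
top blue axis [578.3 251.2] 65
ring circ 0.73 [503.8, -278.3] 32.0201301574707 [133. 123.  20.]
scene blue axis [576.4 252.4] 151
ring circ 0.93 [501.7, -276.5] 32.577232360839844 [162. 132.  33.]
```

The blue doll is at the left end of the rack (206,194 in top), red is in the middle (250,204) and green on the right (295,214). The yellow ring is at (445,212) and the white one at (372,199). Both cameras agree on blue ≈ (577, 252) and ring ≈ (503, -277.5). The row runs at 72.5°, so the fingers should close across it, which takes a spin of about +92°. I'll move over at the present height first.

Request:
{"api": "drive_tool", "payload": {
  "gripper": [0,0,0,0,0],
  "dp": [
    [-0.033,-0.009,0],
    [-0.066,-0.017,0],
    [-0.098,-0.026,0],
    [-0.131,-0.035,0],
    [-0.1635,-0.043,0]
  ],
  "spin": [0,0,0,0,0],
  "squeeze": 30
}}

```text
time: 1.62
position: [285.9, 420.8, 231.4]
eef_rot: [180.0, 0.0, 164.7]
contact_force: [-0.6, 1.1, -0.3]
grip_width: 0.999
gripper_force: 0.0
```

Request:
{"api": "drive_tool", "payload": {
  "gripper": [0,0,0,0,0],
  "dp": [
    [-0.033,-0.009,0],
    [-0.066,-0.017,0],
    [-0.098,-0.026,0],
    [-0.131,-0.035,0],
    [-0.1635,-0.043,0]
  ],
  "spin": [0,0,0,0,0]
}}

```text
time: 2.03
position: [432.5, 336.0, 231.4]
eef_rot: [180.0, 0.0, 164.7]
contact_force: [-0.5, 0.9, -0.6]
grip_width: 1.0
gripper_force: 0.0
```

Request:
{"api": "drive_tool", "payload": {
  "gripper": [0,0,0,0,0],
  "dp": [
    [-0.033,-0.009,0],
    [-0.066,-0.017,0],
    [-0.098,-0.026,0],
    [-0.131,-0.035,0],
    [-0.1635,-0.043,0]
  ],
  "spin": [0,0,0,0,0]
}}

```text
time: 2.45
position: [578.9, 251.4, 231.3]
eef_rot: [180.0, 0.0, 164.7]
contact_force: [0.1, 0.2, -0.6]
grip_width: 1.002
gripper_force: 0.0
```

Request:
{"api": "drive_tool", "payload": {
  "gripper": [0,0,0,0,0],
  "dp": [
    [0,0,0],
    [0,0,0],
    [0,0,0],
    [0,0,0],
    [0,0,0]
  ],
  "spin": [7,14,21,28,35]
}}

```text
time: 2.87
position: [577.6, 252.6, 231.2]
eef_rot: [-180.0, -0.0, 129.4]
contact_force: [0.5, 1.0, -0.0]
grip_width: 1.003
gripper_force: 0.0
```

Request:
{"api": "drive_tool", "payload": {
  "gripper": [0,0,0,0,0],
  "dp": [
    [0,0,0],
    [0,0,0],
    [0,0,0],
    [0,0,0],
    [0,0,0]
  ],
  "spin": [7,14,21,28,35]
}}

```text
time: 3.28
position: [577.6, 252.7, 231.2]
eef_rot: [-180.0, 0.0, 94.4]
contact_force: [0.3, -0.1, 0.4]
grip_width: 1.0
gripper_force: 0.0
```

Request:
{"api": "drive_tool", "payload": {
  "gripper": [0,0,0,0,0],
  "dp": [
    [0,0,0],
    [0,0,0],
    [0,0,0],
    [0,0,0],
    [0,0,0]
  ],
  "spin": [7,14,22,22,22]
}}

```text
time: 3.7
position: [577.6, 252.6, 231.2]
eef_rot: [-180.0, 0.0, 72.9]
contact_force: [0.1, -0.3, -1.3]
grip_width: 1.0
gripper_force: 0.0
```

Request:
{"api": "drive_tool", "payload": {
  "gripper": [0,0,0,0,0],
  "dp": [
    [0,0,0.03],
    [0,0,0.06],
    [0,0,0.09],
    [0,0,0.12],
    [0,0,0.14]
  ],
  "spin": [0,0,0,0,0]
}}

```text
time: 4.12
position: [576.5, 252.4, 88.6]
eef_rot: [-179.9, 0.1, 73.0]
contact_force: [0.7, -0.5, 0.4]
grip_width: 0.999
gripper_force: 0.0
```

Request:
{"api": "drive_tool", "payload": {
  "gripper": [0,0,0,0,0],
  "dp": [
    [0,0,0.018],
    [0,0,0.035],
    [0,0,0.05],
    [0,0,0.064],
    [0,0,0.064]
  ],
  "spin": [0,0,0,0,0]
}}

```text
time: 4.53
position: [576.2, 252.2, 24.8]
eef_rot: [-179.8, 0.1, 72.9]
contact_force: [0.0, -0.2, -1.2]
grip_width: 1.002
gripper_force: 0.0
```

Request:
{"api": "drive_tool", "payload": {
  "gripper": [60,80,100,120,140],
  "dp": [
    [0,0,0],
    [0,0,0],
    [0,0,0],
    [0,0,0],
    [0,0,0]
  ],
  "spin": [0,0,0,0,0]
}}

```text
time: 4.95
position: [578.1, 252.8, 28.2]
eef_rot: [179.9, -0.0, 72.7]
contact_force: [0.6, -0.6, 4.3]
grip_width: 0.528
gripper_force: 30.2
```

Request:
{"api": "drive_tool", "payload": {
  "gripper": [160,180,200,200,200],
  "dp": [
    [0,0,0],
    [0,0,0],
    [0,0,0],
    [0,0,0],
    [0,0,0]
  ],
  "spin": [0,0,0,0,0]
}}

```text
time: 5.37
position: [578.1, 252.8, 28.1]
eef_rot: [179.9, -0.0, 72.7]
contact_force: [0.8, -0.8, 7.9]
grip_width: 0.527
gripper_force: 30.4
```

Request:
{"api": "drive_tool", "payload": {
  "gripper": [200,200,200,200,200],
  "dp": [
    [0,0,-0.01],
    [0,0,-0.03],
    [0,0,-0.06],
    [0,0,-0.095],
    [0,0,-0.13]
  ],
  "spin": [0,0,0,0,0]
}}

```text
time: 5.78
position: [576.8, 252.5, 159.2]
eef_rot: [-180.0, 0.0, 72.7]
contact_force: [0.5, 1.0, -1.4]
grip_width: 0.529
gripper_force: 31.1
```

```bash
python3 - <<'E'
from h import *
o=sensors.get_obs(); print(o["position"],o["eef_rot"],o["grip_width"],o["gripper_force"])
p=viewer.get_image("scene"); save(p,"lift"); cv2.imwrite("pics/lift.png",cv2.resize(p["image"][100:350,220:540,::-1],None,fx=2.4,fy=2.4))
E
```

```text
[576.79623769 252.4616057  159.16268908] [-1.79951304e+02  3.10861735e-02  7.27244833e+01] 0.5288328959837687 31.081693321466446
```

View pics/lift.png

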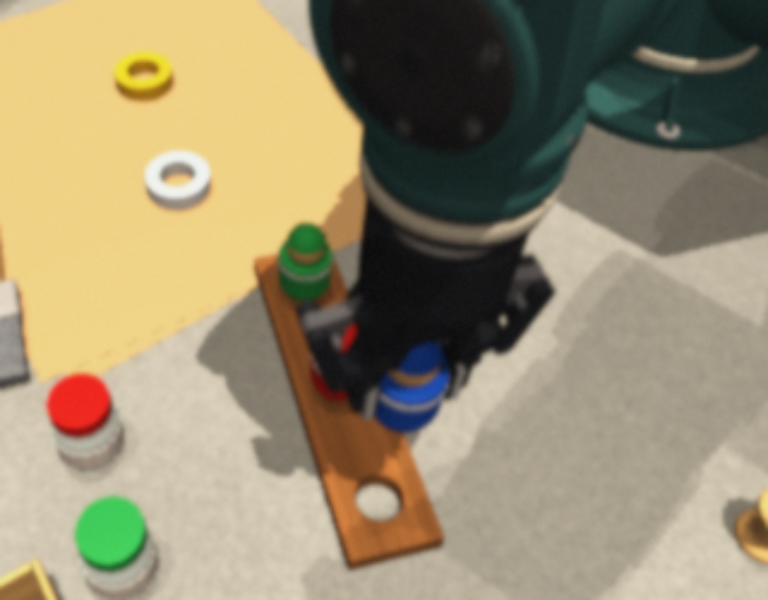

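The blue doll hangs upright in the fingers at crop (412,390), the hole at (378,500) is empty, and red and green are still standing. Next I carry it to the ring.

Request:
{"api": "drive_tool", "payload": {
  "gripper": [200,200,200,200,200],
  "dp": [
    [-0.025,0.004,0],
    [-0.058,0.009,0],
    [-0.093,0.015,0],
    [-0.128,0.021,0],
    [-0.163,0.026,0]
  ],
  "spin": [0,0,0,0,0]
}}

```text
time: 6.25
position: [553.4, 87.9, 157.7]
eef_rot: [180.0, -0.0, 72.8]
contact_force: [0.5, -0.5, -2.1]
grip_width: 0.525
gripper_force: 31.2
```

Request:
{"api": "drive_tool", "payload": {
  "gripper": [200,200,200,200,200],
  "dp": [
    [-0.036,0.006,0],
    [-0.072,0.012,0],
    [-0.108,0.018,0],
    [-0.144,0.024,0],
    [-0.18,0.03,0]
  ],
  "spin": [0,0,0,0,0]
}}

```text
time: 6.67
position: [528.4, -93.1, 157.8]
eef_rot: [180.0, -0.0, 72.7]
contact_force: [0.3, -0.2, -2.0]
grip_width: 0.528
gripper_force: 31.2
```

Request:
{"api": "drive_tool", "payload": {
  "gripper": [200,200,200,200,200],
  "dp": [
    [-0.036,0.006,0],
    [-0.072,0.012,0],
    [-0.108,0.018,0],
    [-0.144,0.024,0],
    [-0.173,0.029,0]
  ],
  "spin": [0,0,0,0,0]
}}

```text
time: 7.08
position: [504.6, -267.7, 157.7]
eef_rot: [180.0, 0.0, 72.7]
contact_force: [1.4, -0.7, -0.9]
grip_width: 0.528
gripper_force: 31.2
```

Request:
{"api": "drive_tool", "payload": {
  "gripper": [200,200,200,200],
  "dp": [
    [-0.006,0,0.02],
    [-0.013,0,0.045],
    [-0.013,0,0.07],
    [-0.013,0,0.07]
  ],
  "spin": [0,0,0,0]
}}

```text
time: 7.42
position: [499.4, -276.7, 83.7]
eef_rot: [-179.7, -0.1, 72.7]
contact_force: [-0.8, 0.8, -3.0]
grip_width: 0.536
gripper_force: 31.4
```

```bash
python3 - <<'E'
from h import *
from scipy.optimize import least_squares
o=sensors.get_obs(); print(o["position"],o["eef_rot"],o["grip_width"],o["gripper_force"])
for n in("top","scene"):
    p=viewer.get_image(n); W=cloud(p)
    cv2.imwrite(f"pics/ring_{n}.png",cv2.resize(p["image"][60:260,200:520,::-1],None,fx=2.4,fy=2.4))
    for s in silhouettes(p,"doll_blue")[:1]:
        q=W[s["region"]&(p["range_z"]>0)]; print(n,"blue",s["p"],s["bbox"],len(q))
        if len(q)<20: continue
        f=least_squares(lambda c:np.hypot(q[:,0]-c[0],q[:,1]-c[1])-23,q.mean(0)[:2]-[0,10],loss="soft_l1",f_scale=1)
        print(f.x.round(1),np.percentile(q[:,2],[2,50,98]).round())
    for s in silhouettes(p,"ring_yellow")[:1]:
        g=W[s["region"]&(p["range_z"]>0)]; g=g[(g[:,2]>16)&(g[:,2]<25)]
        print("ring",s["p"],cv2.minEnclosingCircle(g[:,:2].astype(np.float32)))
E
```

```text
[ 499.36203964 -276.74282346   83.71810443] [-1.79676981e+02 -1.17915381e-01  7.26642645e+01] 0.5358665262099055 31.39329520985484
top blue 0.69 [447.6, 193.3, 459.6, 214.4] 211
[ 496.4 -281.7] [ 93. 118. 142.]
ring 0.66 ((503.587890625, -276.9765930175781), 31.16057586669922)
scene blue 0.57 [266.3, 78.4, 282.4, 113.7] 463
[ 498.5 -280.4] [ 83. 121. 152.]
ring 0.57 ((501.0946350097656, -277.8326110839844), 33.25565719604492)
```

View pics/ring_scene.png

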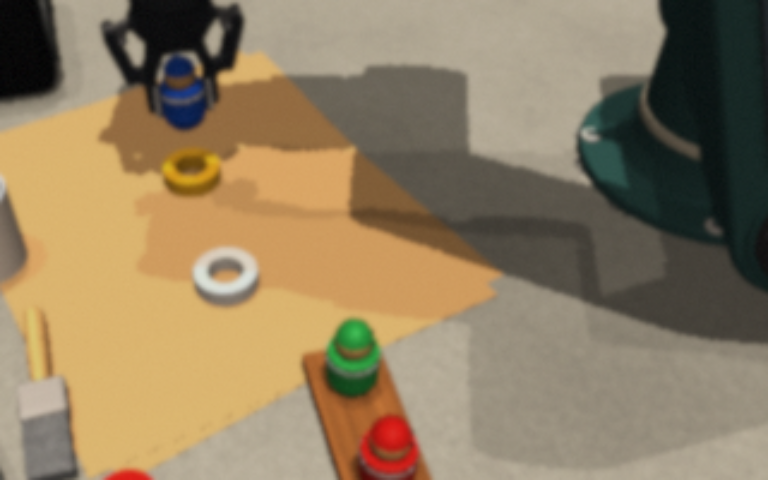

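The doll is upright in the fingers at crop (183,95), behind and above the yellow ring at (191,171). I'll refit its axis from body points only, now that the arm has settled.

```bash
python3 - <<'E'
from h import *
from scipy.optimize import least_squares
for n in("top","scene"):
    p=viewer.get_image(n); W=cloud(p); s=silhouettes(p,"doll_blue")[0]
    m=cv2.erode(s["region"].astype(np.uint8),np.ones((3,3)))>0
    q=W[m&(p["range_z"]>0)]; zt=np.percentile(q[:,2],98); z0=zt-82
    b=q[(q[:,2]>z0+24)&(q[:,2]<z0+48)]
    f=least_squares(lambda c:np.hypot(b[:,0]-c[0],b[:,1]-c[1])-23,[500,-280],loss="soft_l1",f_scale=1)
    h=q[q[:,2]>zt-5]
    print(n,f.x.round(1),len(b),zt.round(),"cap",h.mean(0).round(1))
o=sensors.get_obs(); print(o["position"],o["eef_rot"])
E
```

```text
top [ 503.1 -280.1] 26 145.0 cap [ 507.9 -266.1  144.1]
scene [ 500.1 -278.5] 129 150.0 cap [ 503.6 -270.5  148.1]
[ 501.78445157 -277.71077651   87.90260905] [1.79952243e+02 1.54965080e-02 7.27266534e+01]
```

Request:
{"api": "drive_tool", "payload": {
  "gripper": [200,200,200,200,200],
  "dp": [
    [0.0015,0.0005,0.015],
    [0.0015,0.0005,0.03],
    [0.0015,0.0005,0.042],
    [0.0015,0.0005,0.05],
    [0.0015,0.0005,0.053]
  ],
  "spin": [0,0,0,0,0]
}}

```text
time: 8.33
position: [502.1, -276.1, 33.4]
eef_rot: [-179.9, -0.0, 72.7]
contact_force: [-0.8, 1.4, -1.1]
grip_width: 0.529
gripper_force: 31.4
```

Request:
{"api": "drive_tool", "payload": {
  "gripper": [200,200,200],
  "dp": [
    [0,0,0.001],
    [0,0,0.002],
    [0,0,0.002]
  ],
  "spin": [0,0,0]
}}

```text
time: 8.58
position: [502.7, -276.6, 32.8]
eef_rot: [180.0, 0.0, 72.7]
contact_force: [-0.2, 0.7, -1.3]
grip_width: 0.529
gripper_force: 31.4
```

Request:
{"api": "drive_tool", "payload": {
  "gripper": [200,200,200,200],
  "dp": [
    [0,0,0.001],
    [0,0,0.002],
    [0,0,0.002],
    [0,0,0.002]
  ],
  "spin": [0,0,0,0]
}}

```text
time: 8.92
position: [502.7, -276.6, 30.6]
eef_rot: [180.0, 0.0, 72.7]
contact_force: [1.0, -1.1, 0.2]
grip_width: 0.531
gripper_force: 31.8
```

```bash
python3 - <<'E'
from h import *
for n in("top","scene"):
    p=viewer.get_image(n)
    c=p["image"][90:190,220:340] if n=="scene" else p["image"][150:250,390:510]
    cv2.imwrite(f"pics/low_{n}.png",cv2.resize(c[:,:,::-1],None,fx=5,fy=5,interpolation=cv2.INTER_CUBIC))
E
```

```text
(no output)
```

View pics/low_scene.png

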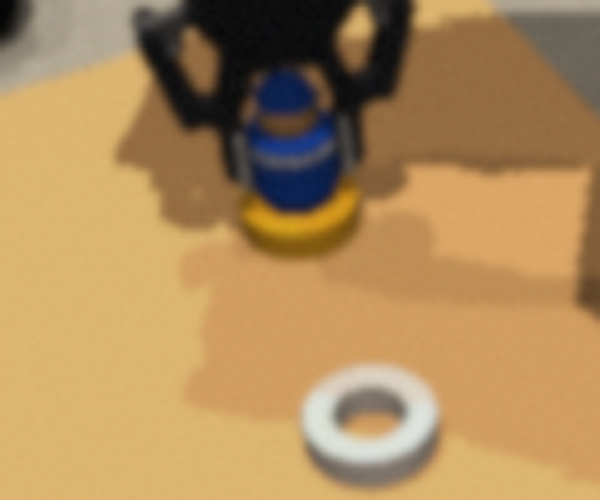

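The doll (crop 293,160) sits in the yellow ring (300,215), centred to about 2 mm, and contact is just starting. I'll press lightly and check the force before letting go.

Request:
{"api": "drive_tool", "payload": {
  "gripper": [200,200,200,200],
  "dp": [
    [0,0,0.0005],
    [0,0,0.001],
    [0,0,0.001],
    [0,0,0.001]
  ],
  "spin": [0,0,0,0]
}}

```text
time: 9.35
position: [503.0, -276.8, 30.0]
eef_rot: [179.9, 0.0, 72.7]
contact_force: [0.2, -0.4, 9.3]
grip_width: 0.528
gripper_force: 32.7
```

Request:
{"api": "drive_tool", "payload": {
  "gripper": [125,118,112,106,100],
  "dp": [
    [0,0,0],
    [0,0,0],
    [0,0,0],
    [0,0,0],
    [0,0,0]
  ],
  "spin": [0,0,0,0,0],
  "squeeze": 20
}}

```text
time: 9.77
position: [502.2, -276.2, 29.1]
eef_rot: [-180.0, -0.0, 72.7]
contact_force: [0.6, 0.5, -0.2]
grip_width: 0.614
gripper_force: 0.0
```

Request:
{"api": "drive_tool", "payload": {
  "gripper": [80,60,40,20,0],
  "dp": [
    [0,0,0],
    [0,0,0],
    [0,0,0],
    [0,0,0],
    [0,0,0]
  ],
  "spin": [0,0,0,0,0]
}}

```text
time: 10.18
position: [502.4, -276.4, 29.3]
eef_rot: [-180.0, 0.0, 72.7]
contact_force: [-0.2, 0.7, 0.4]
grip_width: 1.002
gripper_force: 0.0
```

Request:
{"api": "drive_tool", "payload": {
  "gripper": [0,0,0,0,0],
  "dp": [
    [0,0,0],
    [0,0,0],
    [0,0,-0.01],
    [0,0,-0.025],
    [0,0,-0.045]
  ],
  "spin": [0,0,0,0,0]
}}

```text
time: 10.6
position: [501.9, -276.0, 74.6]
eef_rot: [-179.9, -0.0, 72.7]
contact_force: [1.1, -0.8, 0.0]
grip_width: 0.999
gripper_force: 0.0
```

Request:
{"api": "drive_tool", "payload": {
  "gripper": [0,0,0,0,0],
  "dp": [
    [0,0,-0.025],
    [0,0,-0.055],
    [0,0,-0.085],
    [0,0,-0.12],
    [0,0,-0.15]
  ],
  "spin": [0,0,0,0,0]
}}

```text
time: 11.02
position: [502.2, -276.2, 227.4]
eef_rot: [179.9, 0.0, 72.7]
contact_force: [0.8, -0.5, 0.1]
grip_width: 1.001
gripper_force: 0.0
```

Request:
{"api": "drive_tool", "payload": {
  "gripper": [0,0,0,0,0],
  "dp": [
    [-0.0,0,0],
    [0,0,0],
    [0,0,0],
    [0,0,0],
    [0,0,0]
  ],
  "spin": [0,0,0,0,0]
}}

```text
time: 11.43
position: [502.0, -276.1, 223.3]
eef_rot: [-179.9, -0.0, 72.7]
contact_force: [-1.1, -0.6, -0.6]
grip_width: 1.001
gripper_force: 0.0
```

```bash
python3 - <<'E'
from h import *
from scipy.optimize import least_squares
for n in("top","scene"):
    p=viewer.get_image(n); W=cloud(p)
    if n=="scene": cv2.imwrite("pics/end.png",cv2.resize(p["image"][60:330,200:520,::-1],None,fx=2.2,fy=2.2))
    for t in("doll_blue","doll_red","doll_green"):
      for s in silhouettes(p,t)[:1]:
        q=W[s["region"]&(p["range_z"]>0)]
        if len(q)<20: print(n,t,"few");continue
        zt=np.percentile(q[:,2],98); h=q[q[:,2]>zt-6]
        b=q[(q[:,2]>zt-58)&(q[:,2]<zt-34)]
        f=least_squares(lambda c:np.hypot(b[:,0]-c[0],b[:,1]-c[1])-23,q.mean(0)[:2],loss="soft_l1",f_scale=2)
        print(n,t,round(s["p"],2),"axis",f.x.round(1),"zt",zt.round(1),"cap",h.mean(0).round(1))
E
```

```text
top doll_blue 0.9 axis [ 504.4 -278.9] zt 94.0 cap [ 503.1 -277.3   91.2]
top doll_red 0.75 axis [548.1 155.9] zt 91.7 cap [547.  155.2  89. ]
top doll_green 0.78 axis [518.1  60.4] zt 92.4 cap [517.1  60.2  89.3]
scene doll_blue 0.61 axis [ 501.2 -277.8] zt 92.7 cap [ 505.6 -271.2   90.5]
scene doll_green 0.93 axis [515.6  61.7] zt 91.6 cap [517.8  64.4  89.2]
```

View pics/end.png

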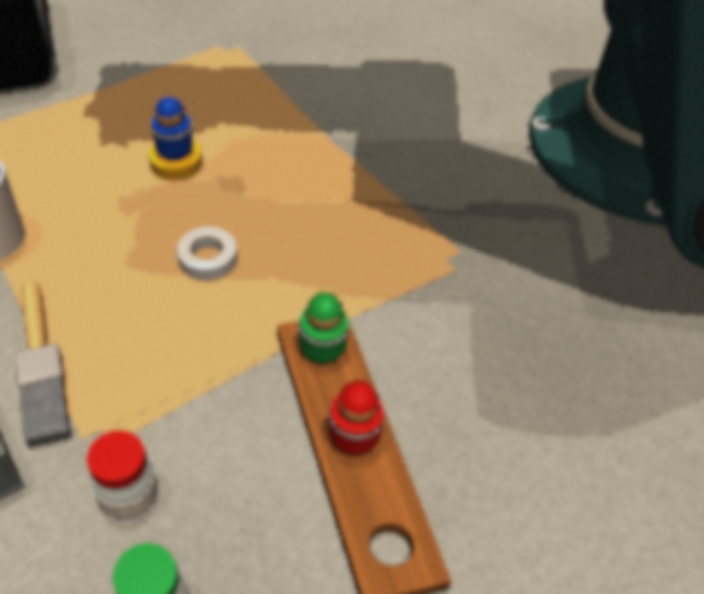

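The blue doll stands upright in the yellow ring at crop (173,135), on the ring's axis and with its top at about 93 mm. Red and green have not moved, and the gripper is clear.

```bash
python3 -c "
from workcell import ctrl
print(ctrl.hand_in())"
```

```text
the job is handed in; nothing more can be done
None
```

The blue doll stands upright and seated in the yellow ring, released only after it was lowered in; red and green are still in the rack where they were, and the job is handed in (no verdict was returned).

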